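Set up the fold-down packing shelf and pile the meal boxes on it

TASK

Get the packing shelf ready on the grey cabinet: pull both slide-out wooden supports fully out, and only then lower the white drop-front flap gently until it rests level on them. Then stack all the cardboard meal boxes lying on the bench in one square, flush pile, lying flat, in the middle of the lowered flap. Leave the bowl, the jar and the spatula where they are.

Things in the scene. Friction and masses are not known exactly. Their poses are not given: they have to be found in the camera images.
- cabinet: grey cabinet fixed to the bench, 360 mm wide, 114 mm high, from 16 to 166 mm behind the hinge line; at its ends cheeks 20 mm thick, 90 mm deep, up to 238 mm high stand behind that line, 318 mm apart; open between them behind the flap. Origin on the bench below the middle of the flap's hinge line; x to its back (away from the robot), y along the hinge line to the left, z up
- flap (a joint): white drop-front board, 300 mm wide, 14 thick, 170 from hinge (lower edge) to free edge, 0.5 kg. 0 = shut, leaning 0.262 rad back from vertical; 0.262 upright; 1.833 level, folded towards the robot; beyond, it hangs if no support is out. Damped, stiff hinge (0.3 N m, 0.3 N m s/rad): stays put near upright, sinks slowly well past it. A finger put behind its free edge from above can draw it down
- flap_hinge (a point): the middle of the flap's hinge axis, 120 mm above the bench, half-way through the flap's thickness; axes as the cabinet's
- flap_edge (a point): the middle of the flap's free edge, 170 mm from the hinge, half-way through its thickness (moves with the flap)
- support_l (a joint): wooden slide-out bar, 20 mm wide, 30 high, just below the flap, 110 mm to the left (+y) of the cabinet's middle. 0 = in, 0.09 m = fully out against its stop, drawn towards the robot (cabinet -x) against about 2 N. Pushed in, its front end still stands 65 mm in front of the hinge line; its last 10 mm is a pull head 44 mm wide, 28 high
- support_r (a joint): wooden slide-out bar, 20 mm wide, 30 high, just below the flap, 110 mm to the right (-y) of the cabinet's middle. 0 = in, 0.09 m = fully out against its stop, drawn towards the robot (cabinet -x) against about 2 N. Pushed in, its front end still stands 65 mm in front of the hinge line; its last 10 mm is a pull head 44 mm wide, 28 high
- support_l_grip (a point): the place to pinch the left bar across its 20 mm width from above: just behind its pull head, 24 mm behind the bar's front end and 13 mm below the bar's top (moves with the bar)
- support_r_grip (a point): the same place on the right bar
- shelf_mid (a point): the middle of the flap's upper face when it is lowered: fixed to the cabinet, 85 mm in front of the hinge line, 127 mm above the bench; axes as the cabinet's
- box0_center (a point): flat closed cardboard meal box, thin black band, 120 mm long, 96 wide, 26 high, 0.15 kg; in the middle of each long side a grip notch 56 mm long, 16 deep leaves 64 mm across. 3 or 4 such boxes, alike, start flat on the bench left and right of the flap (absent: None). Point: its centre, 13 mm above its underside; x along its length, y across its width, z up
- box1_center (a point): flat closed cardboard meal box, thin black band, 120 mm long, 96 wide, 26 high, 0.15 kg; in the middle of each long side a grip notch 56 mm long, 16 deep leaves 64 mm across. 3 or 4 such boxes, alike, start flat on the bench left and right of the flap (absent: None). Point: its centre, 13 mm above its underside; x along its length, y across its width, z up
- box2_center (a point): flat closed cardboard meal box, thin black band, 120 mm long, 96 wide, 26 high, 0.15 kg; in the middle of each long side a grip notch 56 mm long, 16 deep leaves 64 mm across. 3 or 4 such boxes, alike, start flat on the bench left and right of the flap (absent: None). Point: its centre, 13 mm above its underside; x along its length, y across its width, z up
- box3_center (a point): flat closed cardboard meal box, thin black band, 120 mm long, 96 wide, 26 high, 0.15 kg; in the middle of each long side a grip notch 56 mm long, 16 deep leaves 64 mm across. 3 or 4 such boxes, alike, start flat on the bench left and right of the flap (absent: None). Point: its centre, 13 mm above its underside; x along its length, y across its width, z up
- bowl: bystander: a metal bowl 130 mm across, 65 mm high, on the bench beyond the boxes on the right; origin under its centre
- jar: bystander: a glass jar 70 mm across, 130 mm high, standing on the left half of the cabinet's top behind the flap; origin under its centre
- spatula: bystander: a spatula 260 mm long lying on the bench beyond the boxes on the left
Not all that is in view belongs to the job. Leave any orange or yellow look-alike of the part that bears box1_center alone.

How it is judged:
On the way, in this order (a step that is already met when the one before it is completed fails the run):
1. both supports are pulled fully out while the flap is still up (value of joint each of support_l, support_r above 0.08 m and value of joint flap below 0.8 rad), for 0.2 s.
2. the flap is lowered until it rests level on both supports (value of joint each of support_l, support_r above 0.08 m and value of joint flap between 1.78 and 1.88 rad), for 0.3 s.
At the end, for the whole second after the job is handed in: Both supports out to within 10 mm of the stop, the flap level on them (0.05 rad); all boxes flat (0.1 rad) in one pile at rest on the flap: centres within 12 mm of one another in plan, turned under 0.12 rad to one another, each within 40 mm of the flap's middle in x and in y (all of step 2 and velocity of joint flap below 0.05 rad/s and x of box0_center in the frame of shelf_mid between -0.04 and 0.04 m and y of box0_center in the frame of shelf_mid between -0.04 and 0.04 m and z of each of box0_center, box1_center, box2_center, box3_center in the frame of shelf_mid above 0.008 m and angle between the z axis of each of box0_center, box1_center, box2_center, box3_center and the z axis of shelf_mid, either way round below 0.1 rad and x of box1_center in the frame of shelf_mid between -0.04 and 0.04 m and y of box1_center in the frame of shelf_mid between -0.04 and 0.04 m and x of box2_center in the frame of shelf_mid between -0.04 and 0.04 m and y of box2_center in the frame of shelf_mid between -0.04 and 0.04 m and x of box3_center in the frame of shelf_mid between -0.04 and 0.04 m and y of box3_center in the frame of shelf_mid between -0.04 and 0.04 m and horizontal distance between box0_center and box1_center below 0.012 m and angle between the x axis of box0_center and the x axis of box1_center, either way round below 0.12 rad and horizontal distance between each of box0_center, box1_center and box2_center below 0.012 m and angle between the x axis of each of box0_center, box1_center and the x axis of box2_center, either way round below 0.12 rad and horizontal distance between each of box0_center, box1_center, box2_center and box3_center below 0.012 m and angle between the x axis of each of box0_center, box1_center, box2_center and the x axis of box3_center, either way round below 0.12 rad and linear speed of each of box0, box1, box2, box3 below 0.03 m/s); the robot touches nothing.
It fails at once if the flap is lowered past half-way while a support is not yet out (value of joint flap above 1.05 rad and value of joint any of support_l, support_r below 0.07 m).
It fails at once if the flap is slammed down (faster than 3 rad/s) (velocity of joint flap above 3 rad/s).
It fails at once if the bowl is disturbed (moved more than 40 mm) (distance of bowl from where it was at the start of the episode above 0.04 m).
It fails at once if the jar is disturbed (moved more than 40 mm) (distance of jar from where it was at the start of the episode above 0.04 m).
It fails at once if the spatula is disturbed (moved more than 40 mm) (distance of spatula from where it was at the start of the episode above 0.04 m).
Of box0, box1, box2, box3 only 3 to 4 are there at a start; the rules pass over those that are not, and their reading is None.
At some moment in a run one of box0, box1, box2, box3 may be knocked a few centimetres aside while the robot is not near it.
Once in a run the grip may slacken for a moment while it holds something.
It also fails if it takes over 210 s, if anything falls off the work surface, if the arm or the gripper's body presses on something with over 40 N, if the wrist force passes 120 N, or if a joint passes its speed limit or range.

ROBOT

A 6-joint arm with a two-finger parallel gripper is mounted at the origin on the work surface. World frame = base frame: x ahead of the robot, y to its left, z up, the work surface at z = 0. Lengths are in m, angles in rad, forces in N, time in s.
With the tool pointing down it reaches from about 0.225 to 0.875 m from the base axis. Payload 3.4 kg.
Tool frame: the origin (TCP) lies between the finger pads; the fingertips stand 8 mm ahead of it and the grasp point (between the pads) lies 11 mm behind it; z points along the fingers, y is the line along which they close (so a half turn about z gives the same grasp; the last joint's range is limited). The gripper opens to 85 mm and grips with 20 to 120 N. Pads are 22 mm wide; open, the fingers measure 114 mm over their backs; the gripper's body (76 mm by 85 mm) begins 54 mm behind the grasp point. The pads swing forward as they close: fully open they stand 13 mm farther back than shut.
Start: joints at [-1.235, 0.276, 1.505, -0, 1.361, -0.121], TCP at [0.254, -0.516, 0.239] pointing down, gripper open.
Joint ranges: [-2.89, 2.89], [-0.75, 2.08], [0.22, 2.7], [-1.18, 4.32], [0.11, 2.71], [-2.7, 2.7]. Speed limits (rad/s): [2.57, 2.57, 3.14, 3.14, 3.14, 3.14].

INTERFACE

Orientations are given as a unit quaternion [w, x, y, z].
In Python, from rig import manip gives the robot as it stands.
- The arm moves only by the tool move_arm, never from a script. Its argument "deltas" is a list that holds one entry, the list of rows, each a list of 5 numbers: the shift along the tool's x, y, z normalised to -1 to 1, where 1 is 80 cm, then the turn about the tool's z normalised to -1 to 1, where 1 is 120 degrees, then the closure, from -1 (fully open) to 1 (shut). In form: [[[tx, ty, tz, twist, grip], ...]]. A call has 1 to 12 rows; each row is the pose to reach, as a shift and turn from the pose commanded when the call began, along the tool's axes at that moment; what a row does not reach only later rows make up. A row lasts 1/10 s, in which the tool goes at most 50 mm and 8.59 degrees, less where a joint would pass 70% of its speed; a pose out of reach is approached as far as the arm can. A call with a number of a shift or a turn outside -1 to 1 is refused whole. A call with a gripper value outside its range is refused whole. The fingers move at their own pace and stop on an object; "squeeze" is the grip in N (left out, the last holds). Time passes only in rows, so rows that repeat a pose let the fingers close. It gives the time, the measured TCP pose, the force, the opening and the grip force at its end, in the units of the state.
- manip.get_state(): the state, without advancing time (a new reading comes with each control period).
- manip.get_image(name): name is "side" or "top"; returns the picture (400x640x3 uint8, red, green, blue); there is no depth.
- manip.camera_params(name): a dict with "fx", "fy", "cx", "cy" (pixels), "R" (3x3) and "t" (3): a world point X has camera coordinates R X + t. Camera axes: x right, y down, z forward; pixel columns grow to the right and rows downward; lengths in m; the calibration is good to about 2 mm. A picture is of the moment at which its call begins. camera_params takes no time and is no camera call.
- manip.sign_off(): hands the job in; it is judged then, once.
The state is a dict: "clock": time; "qpos": joint angles; "qd": joint speeds; "effort": joint torques, N m; "position": TCP position; "ee_rot": TCP orientation; "contact_force": force on the tool from outside, world axes, zero at the start; "moment": the same for the moment, N m; "width": finger opening in m; "gripper_force": force on a finger pad.
Only numpy, scipy, OpenCV 4.12 (cv2) and the standard library are available. Lean on these libraries where they do the work, as an engineer would, in place of code of your own. Each camera call takes 0.05 s, during which the arm holds its last target. There are 200 camera calls.

## Working session

There is one attempt and no reset: what is moved stays moved. The work goes in short steps, Python scripts to look and compute and a tool call to move; the robot and the scene stay as the last step left them, time stands still between calls to the robot, and variables do not carry over. Pictures are saved under pics/ and viewed, at most 14 in all, crops included, and the job is handed in when it is done.

Besides the shell and the picture viewer there is one more tool, called after ">>>" by a JSON object that holds its "api" and its "payload", one argument or row to a line. move_arm: Moves the arm, as the interface text tells. Scaled input: -1 to 1 covers 80 cm each way for a shift and 120 degrees each way for a turn. Its arguments: {"type":"object","properties":{"deltas":{"type":"array","items":{"type":"array","items":{"type":"array","items":{"type":"number","minimum":-1,"maximum":1}}}},"squeeze":{"type":"number"}},"required":["deltas"]}

```bash
mkdir -p pics; ls; python3 - <<'E'
from rig import manip
import cv2
for n in("side","top"):
    im=manip.get_image(n); cv2.imwrite(f"pics/{n}0.png",im[:,:,::-1])
    p=manip.camera_params(n); print(n,p)
print(manip.get_state())
E
```

```text
pics
side {'fx': 434.25843174521475, 'fy': 434.25843174521475, 'cx': 313.5913748640936, 'cy': 195.22527167549705, 'R': array([[ 0.97008557, -0.24274108, -0.00327982],
       [-0.16514327, -0.64995214, -0.74181528],
       [ 0.17793732,  0.72016594, -0.67059625]]), 't': array([-0.52275074,  0.2487083 ,  1.63422258])}
top {'fx': 394.30010176344723, 'fy': 394.30010176344723, 'cx': 317.33134636485374, 'cy': 205.59214674453835, 'R': array([[ 0.0125771 , -0.99986786, -0.01029975],
       [-0.98196142, -0.01040707, -0.18879476],
       [ 0.18866262,  0.01248845, -0.98196255]]), 't': array([0.01491911, 0.56125571, 1.36370404])}
{'clock': 0.1, 'qpos': array([-1.23498503e+00,  2.76534324e-01,  1.50602527e+00, -6.68435440e-06,
        1.36069094e+00, -1.21012041e-01]), 'qd': array([ 0.00123526, -0.00122275, -0.0034644 , -0.00128162, -0.00027134,
        0.00150595]), 'effort': array([ 1.33229085e-03, -4.17698514e+01, -2.46405190e+01, -3.14495480e-05,
        5.75111408e-03, -1.20687997e-05]), 'position': array([ 0.25346519, -0.51560425,  0.23851726]), 'ee_rot': array([-8.23816990e-04,  9.74026777e-01,  2.26431337e-01, -9.21064428e-05]), 'contact_force': array([-0.16088945,  1.01097434, -0.04413222]), 'moment': array([-0.00224374,  0.00787524,  0.01752163]), 'gripper_force': 0.0, 'width': 0.08523596234889608}
```

View pics/side0.png

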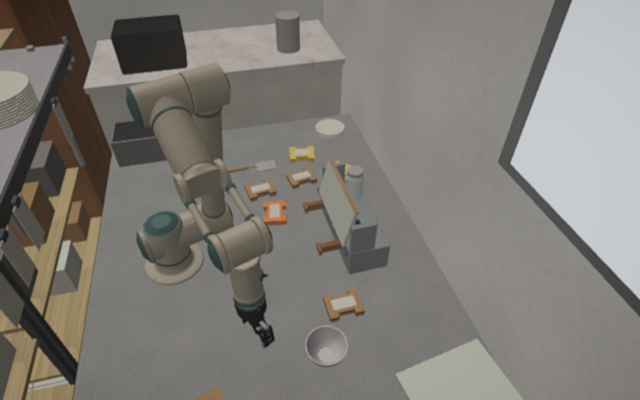

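View pics/top0.png

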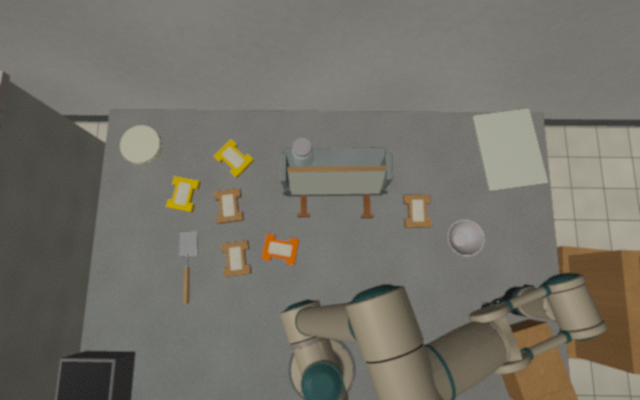

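```bash
cat > h.py <<'E'
from rig import manip
import cv2, numpy as np
def proj(n,X):
    p=manip.camera_params(n); c=p["R"]@np.array(X)+p["t"]; return np.array([p["fx"]*c[0]/c[2]+p["cx"],p["fy"]*c[1]/c[2]+p["cy"]])
def ray(n,uv,z):
    p=manip.camera_params(n); d=p["R"].T@np.array([(uv[0]-p["cx"])/p["fx"],(uv[1]-p["cy"])/p["fy"],1]); o=-p["R"].T@p["t"]
    return o+d*(z-o[2])/d[2]
def blobs(n,im,lo,hi,z,amin=60):
    hsv=cv2.cvtColor(im,cv2.COLOR_RGB2HSV); m=cv2.inRange(hsv,np.array(lo),np.array(hi))
    cs,_=cv2.findContours(m,cv2.RETR_EXTERNAL,cv2.CHAIN_APPROX_NONE); out=[]
    for c in cs:
        if cv2.contourArea(c)<amin: continue
        w=np.array([ray(n,q[0],z)[:2] for q in c],np.float32)
        (cx,cy),(a,b),t=cv2.minAreaRect(w)
        if a<b: t+=90; a,b=b,a
        u=c[:,0].mean(0); out.append((u.round(),np.round([cx,cy,a,b],4),round((t+90)%180-90,1)))
    return out
E
python3 - <<'E'
from h import *
t=cv2.imread("pics/top0.png")[:,:,::-1].copy()
hsv=cv2.cvtColor(t,cv2.COLOR_RGB2HSV)
for q in((218,205),(236,243),(417,197),(281,237),(182,180),(367,208),(330,168)):print(q,hsv[q[1],q[0]])
for b in blobs("top",t,(3,80,50),(22,255,255),0.026):print(b)
a=cv2.resize(t[130:285,165:445],None,fx=2.8,fy=2.8,interpolation=cv2.INTER_CUBIC)
cv2.imwrite("pics/c1.png",a[:,:,::-1])
s=cv2.imread("pics/side0.png"); cv2.imwrite("pics/c2.png",cv2.resize(s[140:330,230:400],None,fx=3,fy=3,interpolation=cv2.INTER_CUBIC))
E
```

```text
(218, 205) [ 21  33 124]
(236, 243) [ 17 133 140]
(417, 197) [ 17 139 143]
(281, 237) [ 36  11 117]
(182, 180) [ 26 255 183]
(367, 208) [ 14 169 118]
(330, 168) [ 17 126 140]
(array([541., 380.]), array([-0.0275, -0.7241,  0.2145,  0.1754]), -72.7)
(array([530., 333.]), array([ 0.1312, -0.7188,  0.1305,  0.0862]), -71.8)
(array([186., 285.]), array([0.2755, 0.4833, 0.125 , 0.0143]), 4.3)
(array([604., 306.]), array([ 0.228 , -0.9533,  0.4159,  0.2869]), -8.0)
(array([235., 258.]), array([0.3722, 0.312 , 0.1191, 0.097 ]), 8.1)
(array([280., 249.]), array([0.407 , 0.1544, 0.1244, 0.1002]), 80.2)
(array([417., 211.]), array([ 0.5507, -0.3417,  0.1189,  0.0981]), 1.0)
(array([303., 207.]), array([0.5663, 0.074 , 0.0784, 0.0438]), 0.6)
(array([367., 207.]), array([ 0.5688, -0.1592,  0.0858,  0.0438]), 0.6)
(array([228., 205.]), array([0.5637, 0.3494, 0.1219, 0.0968]), 8.4)
(array([336., 169.]), array([ 0.7079, -0.0461,  0.3659,  0.0179]), -88.5)
```

View pics/c1.png

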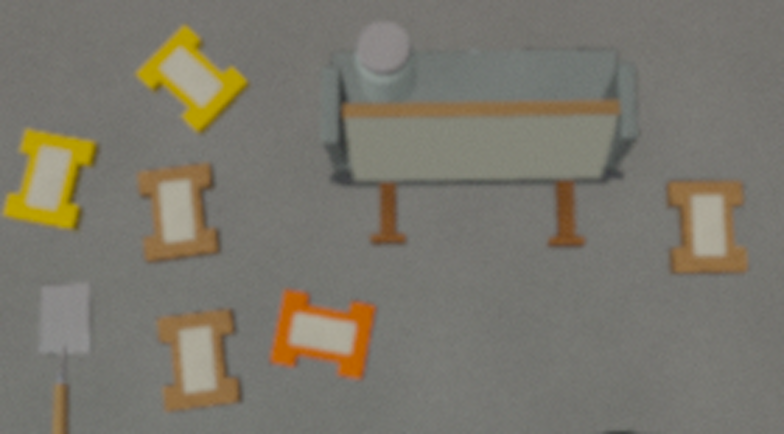

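View pics/c2.png

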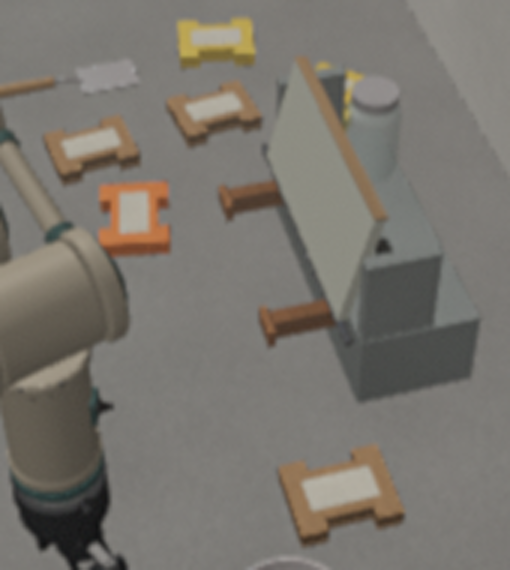

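The three brown boxes at top-view (228,205), (236,258) and (417,211) match the description. The orange one (281,249) and the yellow ones (182,194), (233,157) are look-alikes to leave alone. Now I'll locate the bars and the cabinet.

```bash
python3 - <<'E'
from h import *
t=cv2.imread("pics/top0.png")[:,:,::-1].copy()
hsv=cv2.cvtColor(t,cv2.COLOR_RGB2HSV); m=cv2.inRange(hsv,np.array((3,110,40)),np.array((20,255,255)))
for u0 in(290,352):
    s=m[190:225,u0:u0+32]; ys,xs=np.nonzero(s); 
    for r in range(190,222):
        x=xs[ys==r-190]
        if len(x): print(r,x.min()+u0,x.max()+u0,ray("top",((x.min()+x.max())/2+u0,r),0.113)[:2].round(4))
# flap edge strip ends: two-view
ys,xs=np.nonzero(m[155:180,280:400]); xs+=280;ys+=155
for u in(xs.min(),xs.max()): print("edge",u,ys[xs==u])
from scipy.spatial.transform import Rotation as R
q=manip.get_state()["ee_rot"]; print(R.from_quat([q[1],q[2],q[3],q[0]]).as_matrix().round(3))
E
```

```text
196 301 305 [0.5829 0.0707]
197 301 305 [0.5793 0.0706]
198 301 305 [0.5758 0.0705]
199 301 305 [0.5723 0.0705]
200 301 305 [0.5688 0.0704]
201 301 305 [0.5652 0.0703]
202 301 305 [0.5617 0.0702]
203 301 305 [0.5582 0.0702]
204 301 305 [0.5547 0.0701]
205 301 305 [0.5512 0.07  ]
206 301 305 [0.5477 0.07  ]
207 301 305 [0.5442 0.0699]
208 301 305 [0.5407 0.0698]
209 301 305 [0.5372 0.0698]
210 301 305 [0.5337 0.0697]
211 301 305 [0.5302 0.0696]
212 301 305 [0.5267 0.0696]
213 301 306 [0.5232 0.0678]
214 298 308 [0.5198 0.0694]
215 298 308 [0.5163 0.0694]
216 299 308 [0.5128 0.0676]
195 364 369 [ 0.5887 -0.1487]
196 364 368 [ 0.5851 -0.1469]
197 364 368 [ 0.5816 -0.1469]
198 364 369 [ 0.5781 -0.1486]
199 364 368 [ 0.5745 -0.1468]
200 364 369 [ 0.571  -0.1485]
201 364 369 [ 0.5675 -0.1485]
202 364 369 [ 0.564  -0.1484]
203 364 369 [ 0.5605 -0.1484]
204 364 369 [ 0.557  -0.1483]
205 364 369 [ 0.5535 -0.1483]
206 364 369 [ 0.55   -0.1483]
207 364 369 [ 0.5465 -0.1482]
208 364 369 [ 0.543  -0.1482]
209 365 369 [ 0.5395 -0.1499]
210 365 369 [ 0.536  -0.1498]
211 365 369 [ 0.5326 -0.1498]
212 365 369 [ 0.5291 -0.1498]
213 364 369 [ 0.5256 -0.148 ]
214 364 370 [ 0.5221 -0.1497]
215 362 372 [ 0.5187 -0.1496]
216 361 372 [ 0.5152 -0.1479]
217 362 371 [ 0.5117 -0.1479]
edge 287 [169 170]
edge 385 [169]
[[ 0.897  0.441 -0.001]
 [ 0.441 -0.897  0.002]
 [ 0.    -0.002 -1.   ]]
```

```bash
cat >> h.py <<'E'
from scipy.spatial.transform import Rotation as Ro
def go(x,y,z,yaw=0):
    """units for a move to world x,y,z with tool x at yaw (deg)"""
    s=manip.get_state(); q=s["ee_rot"]; M=Ro.from_quat([q[1],q[2],q[3],q[0]]).as_matrix()
    d=M.T@(np.array([x,y,z])-s["position"])/0.8
    y0=np.degrees(np.arctan2(M[1,0],M[0,0])); tw=-(yaw-y0)
    n=np.linalg.norm(d)*0.8/0.05
    print("units",d.round(4),"twist",round(tw/120,4),"rows>=",round(max(n,abs(tw)/8.59),1),"| pos",s["position"].round(4),"yaw",round(y0,2),"t",round(s["clock"],1))
E
python3 -c "
from h import *
go(.536,-.1485,.22,0);go(.536,-.1485,.089,0)"
```

```text
units [ 0.5194 -0.256   0.0237] twist 0.2181 rows>= 9.3 | pos [ 0.2535 -0.5156  0.2385] yaw 26.17 t 0.1
units [ 0.5193 -0.2557  0.1874] twist 0.2181 rows>= 9.7 | pos [ 0.2535 -0.5156  0.2385] yaw 26.17 t 0.1
```

>>> {"api": "move_arm", "payload": {
  "deltas": [
    [[0.519, -0.256, 0.024, 0.218, -1], [0.519, -0.256, 0.024, 0.218, -1], [0.519, -0.256, 0.024, 0.218, -1], [0.519, -0.256, 0.024, 0.218, -1], [0.519, -0.256, 0.024, 0.218, -1], [0.519, -0.256, 0.024, 0.218, -1], [0.519, -0.256, 0.024, 0.218, -1], [0.519, -0.256, 0.024, 0.218, -1], [0.519, -0.256, 0.024, 0.218, -1], [0.519, -0.256, 0.024, 0.218, -1], [0.519, -0.256, 0.024, 0.218, -1], [0.519, -0.256, 0.024, 0.218, -1]]
  ],
  "squeeze": 40
}}

```text
clock: 1.3
position: [0.5355, -0.149, 0.2196]
ee_rot: [0.0, 1.0, 0.001, -0.001]
contact_force: [-0.3, 0.2, 0.5]
width: 0.085
gripper_force: 0.0
```

```bash
python3 - <<'E'
from h import *
im=manip.get_image("top"); cv2.imwrite("pics/top1.png",im[:,:,::-1])
im=manip.get_image("side"); cv2.imwrite("pics/side1.png",im[:,:,::-1])
go(.536,-.1485,.125);go(.536,-.1485,.089)
E
```

```text
units [ 0.0011 -0.002   0.1186] twist -0.0003 rows>= 1.9 | pos [ 0.5352 -0.15    0.2199] yaw -0.04 t 1.4
units [ 0.0012 -0.002   0.1636] twist -0.0003 rows>= 2.6 | pos [ 0.5352 -0.15    0.2199] yaw -0.04 t 1.4
```

View pics/side1.png

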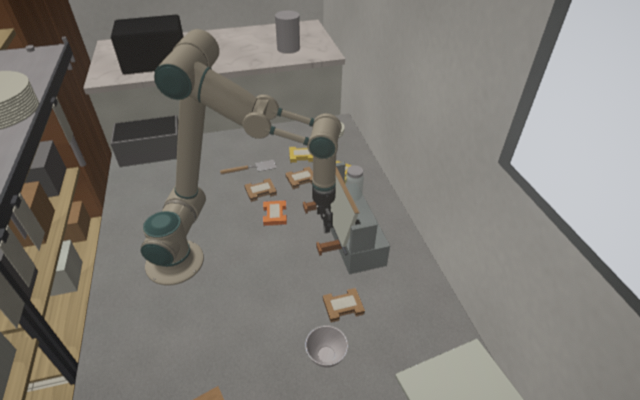

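The side view shows the gripper above the right bar at about (325,215), and only three brown boxes on the bench.

>>> {"api": "move_arm", "payload": {
  "deltas": [
    [[0.001, -0.001, 0.06, 0, -1], [0.001, -0.001, 0.1, 0, -1], [0.001, -0.001, 0.13, 0, -1], [0.001, -0.001, 0.15, 0, -1], [0.001, -0.001, 0.163, 0, -1], [0.001, -0.001, 0.163, 0, -1], [0.001, -0.001, 0.163, 0, 1], [0.001, -0.001, 0.163, 0, 1], [0.001, -0.001, 0.163, 0, 1], [0.001, -0.001, 0.163, 0, 1], [0.001, -0.001, 0.163, 0, 1], [0.001, -0.001, 0.163, 0, 1]]
  ]
}}

```text
clock: 2.6
position: [0.5375, -0.1496, 0.0907]
ee_rot: [0.002, 1.0, 0.001, 0.001]
contact_force: [-1.1, -4.4, 4.8]
width: 0.0191
gripper_force: 42.0
```

>>> {"api": "move_arm", "payload": {
  "deltas": [
    [[-0.015, 0, 0, 0, 1], [-0.03, 0, 0, 0, 1], [-0.045, 0, 0, 0, 1], [-0.06, 0, 0, 0, 1], [-0.075, 0, 0, 0, 1], [-0.09, 0, 0, 0, 1], [-0.1, 0, 0, 0, 1], [-0.108, 0, 0, 0, 1], [-0.114, 0, 0, 0, 1], [-0.116, 0, 0, 0, 1]]
  ]
}}

```text
clock: 3.6
position: [0.4649, -0.1515, 0.0916]
ee_rot: [0.003, 1.0, -0.002, 0.022]
contact_force: [50.0, 4.2, -35.8]
width: 0.0194
gripper_force: 62.0
```

```bash
python3 - <<'E'
from h import *
t=manip.get_image("top"); s=manip.get_image("side"); st=manip.get_state(); print(st["contact_force"],st["moment"],st["position"],st["qpos"].round(3))
a=cv2.resize(t[140:280,270:420],None,fx=3,fy=3); b=cv2.resize(s[150:290,240:400],None,fx=3,fy=3)[:, :370]
cv2.imwrite("pics/c3.png",np.hstack([a[:420],b[:420]])[:,:,::-1][:, :800])
E
```

```text
[ 46.22615203   3.21593929 -32.87327758] [ 0.81378332 -6.61156821  1.21325418] [ 0.46492861 -0.15152574  0.09153595] [-0.468  0.263  1.938  0.018  0.898  1.097]
```

View pics/c3.png

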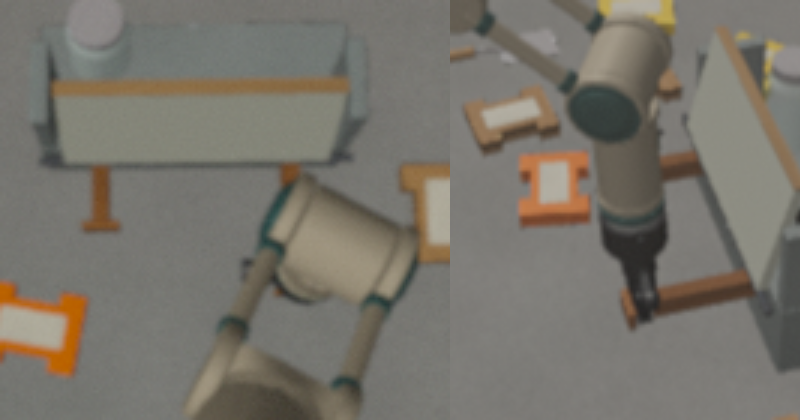

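```bash
python3 - <<'E'
from h import *
print(ray("side",((622-450)/3+240,288/3+150),.113), ray("side",((640-450)/3+240,322/3+150),.113))
for x in(.4215,.44,.5115): print(x,[(proj("side",(x,-.1485+d,.113))-[240,150])*3+[450,0] for d in(.022,-.022)])
E
```

```text
[ 0.44568579 -0.13649571  0.113     ] [ 0.45463004 -0.1921188   0.113     ]
0.4215 [array([600.22413103, 285.60020043]), array([607.95513083, 313.40751575])]
0.44 [array([615.50107501, 282.70579325]), array([623.53501488, 310.39206542])]
0.5115 [array([673.93764485, 271.63425777]), array([683.11753187, 298.8600078 ])]
```

```bash
python3 - <<'E'
from h import *
# strip centre rows at top; flap edge
t=cv2.imread("pics/top0.png")[:,:,::-1].copy()
hsv=cv2.cvtColor(t,cv2.COLOR_RGB2HSV); m=cv2.inRange(hsv,np.array((3,80,40)),np.array((22,255,255)))
for u in(300,320,340,360,378):
    r=np.nonzero(m[155:180,u])[0]+155; print(u,r,ray("top",(u,r.mean()),.284))
# flap bottom front (white -> dark) along column
for u in(320,345): print([(r,int(t[r,u].mean())) for r in range(184,200)])
for r in(193,194,195,196): print(r,ray("top",(335,r),.118))
E
```

```text
300 [167 168 169 170 171] [0.63003482 0.07287551 0.284     ]
320 [167 168 169 170 171] [0.63062068 0.01177851 0.284     ]
340 [167 168 169 170] [ 0.63278837 -0.0492496   0.284     ]
360 [166 167 168 169 170] [ 0.63495479 -0.11024192  0.284     ]
378 [166 167 168 169 170] [ 0.6354791  -0.16508103  0.284     ]
[(184, 126), (185, 128), (186, 128), (187, 129), (188, 128), (189, 128), (190, 128), (191, 128), (192, 127), (193, 120), (194, 102), (195, 90), (196, 100), (197, 114), (198, 115), (199, 114)]
[(184, 127), (185, 128), (186, 128), (187, 126), (188, 129), (189, 129), (190, 129), (191, 128), (192, 127), (193, 118), (194, 96), (195, 87), (196, 103), (197, 114), (198, 115), (199, 114)]
193 [ 0.59350775 -0.03974775  0.118     ]
194 [ 0.58997723 -0.03976231  0.118     ]
195 [ 0.58645017 -0.03977684  0.118     ]
196 [ 0.58292657 -0.03979136  0.118     ]
```

>>> {"api": "move_arm", "payload": {
  "deltas": [
    [[0.012, 0, 0, 0, 1], [0.022, 0, 0, 0, 1], [0.025, 0, 0, 0, -1], [0.025, 0, 0, 0, -1], [0.025, 0, 0, 0, -1], [0.025, 0, 0, 0, -1], [0.025, 0, -0.05, 0, -1], [0.025, 0, -0.1, 0, -1], [0.025, -0.06, -0.15, 0, -1], [0.025, -0.12, -0.15, 0, -1], [0.025, -0.18, -0.15, 0, -1]]
  ]
}}

```text
clock: 4.8
position: [0.4635, -0.0095, 0.2111]
ee_rot: [0.0, 1.0, -0.001, 0.001]
contact_force: [0.8, 0.6, -0.7]
width: 0.0853
gripper_force: 0.0
```

```bash
python3 - <<'E'
from h import *
t=manip.get_image("top");s=manip.get_image("side")
a=cv2.resize(t[150:250,280:410],None,fx=3,fy=3); b=cv2.resize(s[190:280,290:380],None,fx=4,fy=4,interpolation=cv2.INTER_CUBIC)
o=np.zeros((600,800,3),np.uint8);o[:300,:390]=a;o[:360,400:760]=b;cv2.imwrite("pics/c4.png",o[:,:,::-1])
for n,im in(("top",t),("side",s)):
    for x in blobs(n,im,(3,110,40),(16,255,255),.113,20): print(n,x)
go(.536,.070,.22)
E
```

```text
top (array([536., 367.]), array([ 0.0415, -0.6641,  0.263 ,  0.1984]), 16.8)
top (array([244., 260.]), array([0.3608, 0.2606, 0.0843, 0.0213]), 8.5)
top (array([604., 305.]), array([ 0.2328, -0.8964,  0.3884,  0.2661]), -8.0)
top (array([278., 248.]), array([0.4008, 0.1508, 0.1028, 0.0905]), 80.1)
top (array([422., 223.]), array([ 0.5034, -0.3328,  0.0623,  0.0413]), -89.4)
top (array([222., 219.]), array([0.5032, 0.3436, 0.0412, 0.0283]), -86.5)
top (array([238., 215.]), array([0.5136, 0.2909, 0.0292, 0.0263]), 81.7)
top (array([425., 201.]), array([ 0.5627, -0.3466,  0.056 ,  0.0345]), 0.6)
top (array([410., 207.]), array([ 0.5363, -0.3007,  0.1078,  0.045 ]), 0.6)
top (array([367., 218.]), array([ 0.5159, -0.1498,  0.1455,  0.0373]), 0.6)
side (array([210., 396.]), array([ 0.1071, -0.5854,  0.0713,  0.029 ]), -14.1)
side (array([317., 247.]), array([ 0.5155, -0.1533,  0.1526,  0.0451]), 9.3)
side (array([ 20., 236.]), array([-0.5273,  0.1727,  0.1744,  0.0254]), -57.3)
side (array([312., 204.]), array([0.5474, 0.0651, 0.0771, 0.0375]), 19.9)
side (array([274., 212.]), array([0.3971, 0.053 , 0.1288, 0.0867]), 80.9)
side (array([ 78., 140.]), array([-0.4281,  0.7541,  1.1602,  0.2584]), -73.9)
side (array([35., 22.]), array([-0.9365,  2.5026,  1.1351,  0.4734]), -75.5)
units [ 0.0934 -0.0932 -0.0126] twist 0.0029 rows>= 2.1 | pos [ 0.4617 -0.005   0.2098] yaw 0.35 t 4.9
```

View pics/c4.png

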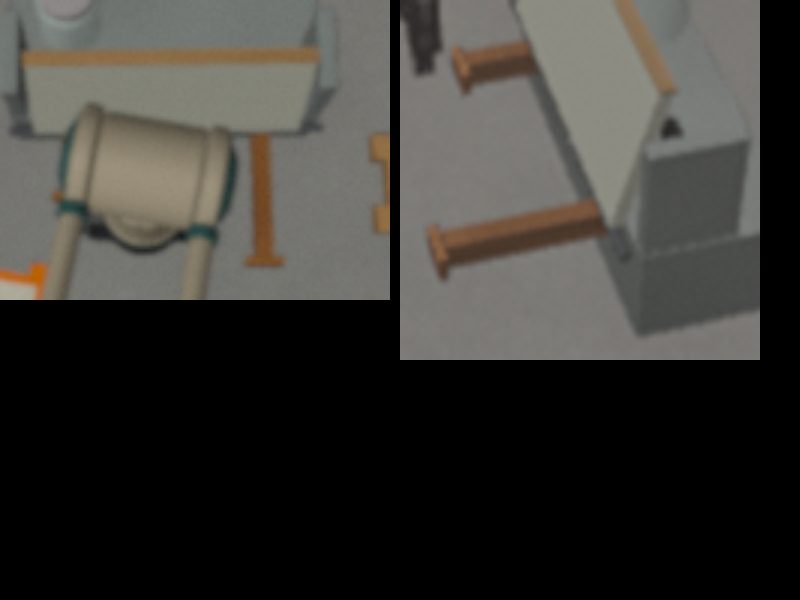

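The right bar now reaches x≈0.443 and has stopped hard, so it looks to be at its stop. Next is the left bar.

>>> {"api": "move_arm", "payload": {
  "deltas": [
    [[0.05, -0.05, -0.012, -0.005, -1], [0.095, -0.093, -0.012, -0.008, -1], [0.095, -0.093, -0.012, -0.008, -1], [0.095, -0.093, 0.04, -0.008, -1], [0.095, -0.093, 0.09, -0.008, -1], [0.095, -0.093, 0.12, -0.008, -1], [0.095, -0.093, 0.14, -0.008, -1], [0.095, -0.093, 0.151, -0.008, -1], [0.095, -0.093, 0.151, -0.008, -1], [0.095, -0.093, 0.151, -0.008, 1], [0.095, -0.093, 0.151, -0.008, 1], [0.095, -0.093, 0.151, -0.008, 1]]
  ]
}}

```text
clock: 6.1
position: [0.5405, 0.0639, 0.0898]
ee_rot: [0.0, 1.0, 0.009, 0.001]
contact_force: [0.7, 0.4, 1.0]
width: 0.0437
gripper_force: 0.0
```

>>> {"api": "move_arm", "payload": {
  "deltas": [
    [[0, 0, 0, 0, 1], [0, 0, 0, 0, 1], [-0.015, 0, 0, 0, 1], [-0.03, 0.001, 0, 0, 1], [-0.045, 0.001, 0, 0, 1], [-0.06, 0.001, 0, 0, 1], [-0.07, 0.002, 0, 0, 1], [-0.075, 0.002, 0, 0, 1], [-0.075, 0.002, 0, 0, 1]]
  ]
}}

```text
clock: 7.0
position: [0.4801, 0.0688, 0.0903]
ee_rot: [-0.007, 1.0, 0.006, 0.001]
contact_force: [-1.0, 24.4, 7.3]
width: 0.0199
gripper_force: 25.6
```

>>> {"api": "move_arm", "payload": {
  "deltas": [
    [[-0.006, -0.004, 0, 0, 1], [-0.012, -0.006, 0, 0, 1], [-0.018, -0.007, 0, 0, 1], [-0.022, -0.007, 0, 0, 1], [-0.026, -0.007, 0, 0, 1], [-0.026, -0.007, 0, 0, 1]]
  ],
  "squeeze": 60
}}

```text
clock: 7.6
position: [0.462, 0.0686, 0.0904]
ee_rot: [-0.002, 1.0, 0.008, 0.004]
contact_force: [3.8, 6.3, 3.7]
width: 0.0189
gripper_force: 60.6
```

>>> {"api": "move_arm", "payload": {
  "deltas": [
    [[-0.005, 0, 0, 0, 1], [-0.01, 0, 0, 0, 1], [-0.014, 0, 0, 0, 1], [-0.018, 0, 0, 0, 1], [-0.018, 0, 0, 0, 1]]
  ]
}}

```text
clock: 8.1
position: [0.4616, 0.0685, 0.091]
ee_rot: [-0.002, 1.0, 0.008, 0.018]
contact_force: [31.3, 10.6, -25.6]
width: 0.0188
gripper_force: 60.2
```

>>> {"api": "move_arm", "payload": {
  "deltas": [
    [[0.01, 0, 0, 0, 1], [0.02, 0, 0, 0, 1], [0.02, 0, 0, 0, -1], [0.02, 0, 0, 0, -1], [0.02, 0, 0, 0, -1], [0.02, 0, -0.06, 0, -1], [0.02, 0, -0.12, 0, -1], [0.02, 0, -0.18, 0, -1], [0.02, 0, -0.24, 0, -1], [0.02, 0, -0.3, 0, 1], [0.02, 0, -0.33, 0, 1], [0.02, 0, -0.33, 0, 1]]
  ]
}}

```text
clock: 9.3
position: [0.4615, 0.0663, 0.3565]
ee_rot: [0.0, 1.0, 0.008, 0.004]
contact_force: [0.2, 0.3, -0.3]
width: 0.0438
gripper_force: 0.0
```

```bash
python3 - <<'E'
from h import *
t=manip.get_image("top");s=manip.get_image("side")
cv2.imwrite("pics/top5.png",t[:,:,::-1])
b=cv2.resize(s[150:280,270:390],None,fx=4,fy=4,interpolation=cv2.INTER_CUBIC);cv2.imwrite("pics/c5.png",b[:,:,::-1])
for n,im in(("top",t),("side",s)):
    for x in blobs(n,im,(3,110,40),(16,255,255),.113,20):
        if 270<x[0][0]<400:print(n,x)
print("jar",ray("top",(302,148),.244))
go(.685,-.05,.355)
E
```

```text
top (array([287., 245.]), array([0.4126, 0.1212, 0.1426, 0.1275]), -87.9)
top (array([367., 218.]), array([ 0.5159, -0.1498,  0.1455,  0.0373]), 0.6)
side (array([316., 247.]), array([ 0.5152, -0.1526,  0.1527,  0.045 ]), 9.8)
side (array([287., 209.]), array([0.4606, 0.0366, 0.2284, 0.1261]), -14.2)
jar [0.7112022  0.07031936 0.244     ]
units [ 0.2791  0.1502 -0.0037] twist 0.008 rows>= 5.1 | pos [0.4597 0.0664 0.3522] yaw 0.96 t 9.4
```

View pics/c5.png

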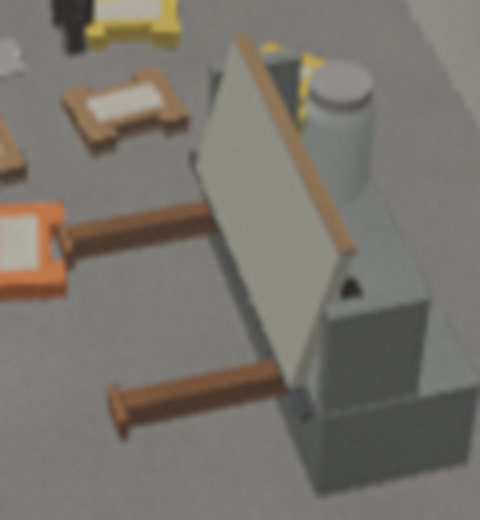

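The crop shows both bars drawn out equally, with heads at about (65,235) and (120,410), and the flap still up. Now I'll take the finger behind the flap.

>>> {"api": "move_arm", "payload": {
  "deltas": [
    [[0.05, 0.05, -0.006, 0, 1], [0.1, 0.1, -0.006, 0, 1], [0.15, 0.15, -0.006, 0, 1], [0.21, 0.15, -0.006, 0, 1], [0.265, 0.15, -0.006, 0, 1], [0.28, 0.15, -0.006, 0, 1], [0.28, 0.15, -0.006, 0, 1], [0.28, 0.15, -0.006, 0, 1], [0.28, 0.15, 0.04, 0, 1], [0.28, 0.15, 0.08, 0, 1], [0.28, 0.15, 0.1, 0, 1], [0.28, 0.15, 0.1, 0, 1]]
  ]
}}

```text
clock: 10.6
position: [0.683, -0.0489, 0.2699]
ee_rot: [-0.001, 1.0, 0.009, -0.004]
contact_force: [-0.4, -0.4, 0.4]
width: -0.0
gripper_force: 0.0
```

```bash
python3 - <<'E'
from h import *
s=manip.get_state();p=s["position"];print(p,s["contact_force"])
H=np.array([.590,.120]);r=.152
for f in np.arange(-.262,1.6,.12):
    P=H+r*np.array([-np.sin(f),np.cos(f)])+.007*np.array([np.cos(f),np.sin(f)])
    T=P+[.011,.008]; print(round(f,2),T.round(3),((T-p[[0,2]])*[1,-1]/.8).round(3))
E
```

```text
[ 0.68299086 -0.04893929  0.26994524] [-0.38113084 -0.41301216  0.38164445]
-0.26 [0.647 0.273] [-0.045 -0.004]
-0.14 [0.629 0.277] [-0.067 -0.009]
-0.02 [0.611 0.28 ] [-0.09  -0.012]
0.1 [0.593 0.28 ] [-0.112 -0.013]
0.22 [0.575 0.278] [-0.135 -0.01 ]
0.34 [0.557 0.274] [-0.157 -0.005]
0.46 [0.54  0.267] [-0.179  0.003]
0.58 [0.524 0.259] [-0.199  0.014]
0.7 [0.509 0.249] [-0.218  0.026]
0.82 [0.495 0.237] [-0.235  0.041]
0.94 [0.483 0.224] [-0.251  0.058]
1.06 [0.472 0.209] [-0.264  0.077]
1.18 [0.463 0.193] [-0.275  0.097]
1.3 [0.457 0.176] [-0.283  0.118]
1.42 [0.452 0.158] [-0.289  0.14 ]
1.54 [0.449 0.14 ] [-0.292  0.162]
```

>>> {"api": "move_arm", "payload": {
  "deltas": [
    [[-0.025, 0, 0, 0, 1], [-0.045, 0, -0.004, 0, 1], [-0.067, 0, -0.007, 0, 1], [-0.09, 0, -0.01, 0, 1], [-0.112, 0, -0.01, 0, 1], [-0.135, 0, -0.008, 0, 1], [-0.157, 0, -0.003, 0, 1], [-0.179, 0, 0.003, 0, 1], [-0.199, 0, 0.014, 0, 1], [-0.199, 0, 0.014, 0, 1]]
  ]
}}

```text
clock: 11.6
position: [0.5247, -0.0519, 0.2629]
ee_rot: [0.0, 1.0, 0.008, -0.0]
contact_force: [0.2, 1.1, 0.4]
width: 0.0002
gripper_force: 0.0
```

```bash
python3 - <<'E'
from h import *
s=manip.get_image("side");print(manip.get_state()["position"])
b=cv2.resize(s[130:290,240:400],None,fx=3,fy=3);cv2.imwrite("pics/c6.png",b[:,:,::-1])
E
```

```text
[ 0.52630219 -0.05206095  0.26312518]
```

View pics/c6.png

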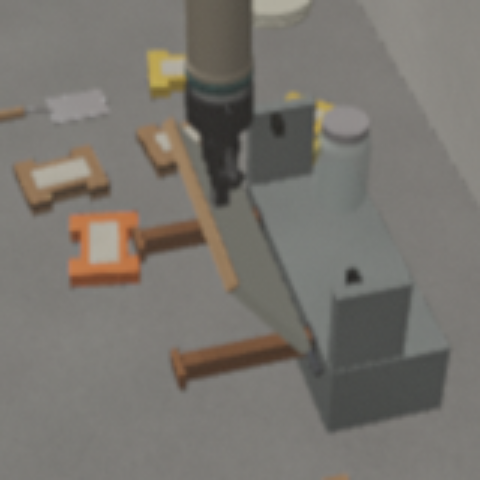

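The flap is drawn forward past upright with the finger at (225,190) behind its edge. I'll continue along the arc.

>>> {"api": "move_arm", "payload": {
  "deltas": [
    [[-0.019, 0, 0.012, 0, 1], [-0.036, 0, 0.027, 0, 1], [-0.052, 0, 0.044, 0, 1], [-0.065, 0, 0.063, 0, 1], [-0.076, 0, 0.083, 0, 1], [-0.084, 0, 0.104, 0, 1], [-0.09, 0, 0.126, 0, 1], [-0.093, 0, 0.148, 0, 1], [-0.093, 0, 0.157, 0, 1], [-0.093, 0, 0.16, 0, 1], [-0.093, 0, 0.161, 0, 1], [-0.093, 0, 0.161, 0, 1]]
  ]
}}

```text
clock: 12.85
position: [0.4535, -0.0535, 0.134]
ee_rot: [0.0, 1.0, 0.009, 0.0]
contact_force: [-2.2, 1.3, 3.5]
width: -0.0001
gripper_force: 1.8
```

>>> {"api": "move_arm", "payload": {
  "deltas": [
    [[0, 0, 0.001, 0, 1], [0, 0, 0.002, 0, 1], [0, 0, 0.002, 0, 1], [0, 0, -0.06, 0, 1], [0, 0, -0.12, 0, 1], [0, 0, -0.18, 0, 1], [0, 0.05, -0.18, 0, -1], [0, 0.11, -0.18, 0, -1], [0, 0.17, -0.18, 0, -1], [0, 0.23, -0.18, 0, -1]]
  ]
}}

```text
clock: 13.85
position: [0.457, -0.2396, 0.2781]
ee_rot: [0.001, 1.0, 0.009, 0.002]
contact_force: [1.5, -0.9, -0.1]
width: 0.0579
gripper_force: 0.0
```

```bash
python3 - <<'E'
from h import *
t=manip.get_image("top");s=manip.get_image("side");cv2.imwrite("pics/top7.png",t[:,:,::-1]);cv2.imwrite("pics/side7.png",s[:,:,::-1])
b=cv2.resize(s[130:330,230:400],None,fx=2.3,fy=2.3);a=cv2.resize(t[130:285,165:445],None,fx=1.43,fy=1.43)
o=np.zeros((600,800,3),np.uint8);o[:a.shape[0],:a.shape[1]]=a;o[:b.shape[0],405:405+b.shape[1]]=b;cv2.imwrite("pics/c7.png",o[:,:,::-1])
for lo,hi in(((3,80,50),(22,255,255)),):
    for x in blobs("top",t,lo,hi,.026): 
        if 170<x[0][0]<450 and x[0][1]<290: print(x)
go(.5507,-.3417,.12,1)
E
```

```text
(array([186., 285.]), array([0.2755, 0.4833, 0.125 , 0.0143]), 4.3)
(array([235., 258.]), array([0.372 , 0.3124, 0.1193, 0.0972]), 8.3)
(array([279., 249.]), array([0.4066, 0.1547, 0.1246, 0.0989]), 79.9)
(array([228., 205.]), array([0.5637, 0.3501, 0.1213, 0.0974]), 7.9)
units [0.115  0.1226 0.1974] twist -0.0029 rows>= 4.1 | pos [ 0.4573 -0.2439  0.2773] yaw 0.65 t 13.9
```

View pics/c7.png

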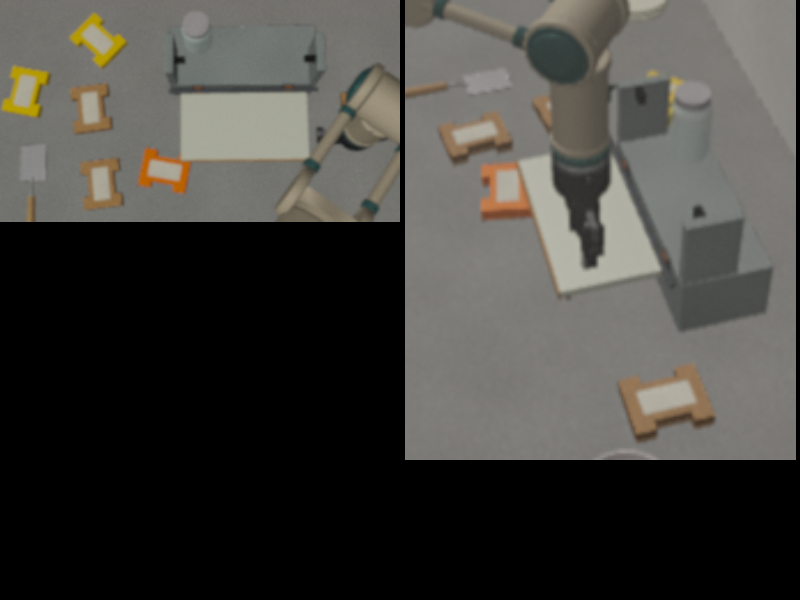

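```bash
cat >> h.py <<'E'
def white(n,im,z,amin=30,lo=(0,0,140),hi=(60,60,255)):
    return blobs(n,im,lo,hi,z,amin)
E
python3 - <<'E'
from h import *
t=cv2.imread("pics/top7.png")[:,:,::-1].copy();s=cv2.imread("pics/side7.png")[:,:,::-1].copy();t0=cv2.imread("pics/top0.png")[:,:,::-1].copy()
hs=cv2.cvtColor(t,cv2.COLOR_RGB2HSV)
print(hs[215,330],hs[205,228],hs[258,236],hs[270,270])
for lab,n,im,zz in(("top7",'top',t,.026),("top0",'top',t0,.026),("side7",'side',s,.026)):
    for x in white(n,im,zz,lo=(0,0,128),hi=(179,70,255)): 
        if abs(x[1][2]-.07)<.03 and x[1][3]>.03: print(lab,x)
for x in white('top',t,.127,lo=(0,0,128),hi=(179,70,255)):
    if x[1][2]>.25: print("flap",x)
for n,im in(("side",s),):
    for x in blobs(n,im,(3,80,50),(22,255,255),.026):
        if x[0][0]>230 : print(n,x)
print("bowl",ray("top",(466,238),.06))
E
```

```text
[ 32  20 168] [ 24  29 169] [ 24  29 169] [ 30   9 112]Traceback (most recent call last):
  File "<stdin>", line 6, in <module>
  File "h.py", line 27, in white
    return blobs(n,im,lo,hi,z,amin)
  File "h.py", line 13, in blobs
    w=np.array([ray(n,q[0],z)[:2] for q in c],np.float32)
                ~~~^^^^^^^^^^
  File "h.py", line 6, in ray
    p=manip.camera_params(n); d=p["R"].T@np.array([(uv[0]-p["cx"])/p["fx"],(uv[1]-p["cy"])/p["fy"],1]); o=-p["R"].T@p["t"]
ValueError: time passes only in moves, steps and waits
```

```bash
python3 - <<'E'
s=open("h.py").read().replace("manip.camera_params(n)","CP(n)").replace("import cv2, numpy as np","import cv2, numpy as np, functools\nCP=functools.cache(lambda n: manip.camera_params(n))")
open("h.py","w").write(s)
E
cat > a.py <<'E'
from h import *
def labels(n,im):
    for x in white(n,im,.026,lo=(0,0,138),hi=(179,70,255)):
        if abs(x[1][2]-.07)<.03 and x[1][3]>.03: print(n,"label",x)
E
python3 - <<'E'
from a import *
t=cv2.imread("pics/top7.png")[:,:,::-1].copy();s=cv2.imread("pics/side7.png")[:,:,::-1].copy();t0=cv2.imread("pics/top0.png")[:,:,::-1].copy()
labels("top",t0);labels("top",t);labels("side",s)
for x in white('top',t,.127,lo=(0,0,138),hi=(179,70,255)):
    if x[1][2]>.25: print("flap",x)
for x in blobs("side",s,(3,80,50),(22,255,255),.026):
        if x[0][0]>230 : print(x)
print("bowl",ray("top",(466,238),.06))
E
```

```text
top label (array([235., 258.]), array([0.3723, 0.3139, 0.0815, 0.0419]), 7.6)
top label (array([280., 249.]), array([0.4074, 0.1548, 0.0773, 0.0374]), 80.4)
top label (array([188., 244.]), array([0.422 , 0.4855, 0.0832, 0.0577]), 1.3)
top label (array([418., 210.]), array([ 0.5523, -0.3438,  0.0791,  0.0401]), -1.9)
top label (array([228., 205.]), array([0.5654, 0.3512, 0.0817, 0.0417]), 7.7)
top label (array([182., 193.]), array([0.6084, 0.5235, 0.077 , 0.0374]), -10.6)
top label (array([233., 157.]), array([0.7501, 0.3426, 0.0752, 0.0373]), 48.2)
top label (array([299., 150.]), array([0.7858, 0.091 , 0.0819, 0.0518]), -16.7)
top label (array([634., 384.]), array([-0.031 , -1.0451,  0.0686,  0.0367]), -5.3)
top label (array([235., 258.]), array([0.3723, 0.3142, 0.0816, 0.0418]), 7.9)
top label (array([190., 249.]), array([0.3985, 0.4845, 0.052 , 0.0378]), -78.0)
top label (array([280., 249.]), array([0.4074, 0.1548, 0.0773, 0.0374]), 80.4)
top label (array([228., 205.]), array([0.5651, 0.3512, 0.081 , 0.0416]), 8.6)
top label (array([182., 193.]), array([0.6084, 0.5236, 0.077 , 0.03
[... 524 characters left out ...]
 187.]), array([0.3731, 0.3169, 0.0835, 0.0552]), 7.1)
side label (array([353., 169.]), array([0.8107, 0.3345, 0.0828, 0.0623]), -54.0)
side label (array([265., 165.]), array([0.4229, 0.4633, 0.0874, 0.0618]), 3.9)
flap (array([335., 218.]), array([ 0.5051, -0.0418,  0.3018,  0.161 ]), -88.6)
flap (array([595., 186.]), array([ 0.6243, -0.9372,  0.4277,  0.3285]), -0.7)
flap (array([510., 149.]), array([ 0.7581, -0.6455,  0.2763,  0.2048]), 8.6)
(array([343., 305.]), array([ 0.5534, -0.3513,  0.1199,  0.1038]), 1.1)
(array([273., 213.]), array([0.4052, 0.1427, 0.1445, 0.0883]), 80.9)
(array([261., 190.]), array([0.3729, 0.3002, 0.1169, 0.1112]), 7.6)
bowl [ 0.44956103 -0.50169023  0.06      ]
```

The flap is level, with its middle at about (0.510, -0.041). Now I'll grasp the right box at (0.553, -0.343).

>>> {"api": "move_arm", "payload": {
  "deltas": [
    [[0.06, 0.06, 0.03, -0.001, -1], [0.115, 0.12, 0.08, -0.001, -1], [0.117, 0.125, 0.14, -0.001, -1], [0.117, 0.125, 0.2, -0.001, -1], [0.117, 0.125, 0.2, -0.001, -1], [0.117, 0.125, 0.2, -0.001, -1]]
  ]
}}

```text
clock: 14.55
position: [0.5501, -0.3344, 0.112]
ee_rot: [-0.003, 1.0, 0.009, -0.003]
contact_force: [-0.7, 1.2, 0.7]
width: 0.0853
gripper_force: 0.0
```

```bash
python3 -c "
from h import *
go(.553,-.343,.004,.5)"
```

```text
units [0.0043 0.0115 0.1349] twist 0.0049 rows>= 2.2 | pos [ 0.5501 -0.3344  0.112 ] yaw 1.09 t 14.6
```

>>> {"api": "move_arm", "payload": {
  "deltas": [
    [[0, 0, 0, 0, -1], [0, 0, 0, 0, -1]]
  ]
}}

```text
clock: 14.75
position: [0.5529, -0.3363, 0.1196]
ee_rot: [0.001, 1.0, 0.01, 0.002]
contact_force: [-0.4, -0.0, 0.4]
width: 0.0852
gripper_force: 0.0
```

```bash
python3 -c "
from h import *
go(.553,-.343,.004,.5)"
```

```text
units [-0.0005  0.0079  0.1445] twist 0.0051 rows>= 2.3 | pos [ 0.5529 -0.3363  0.1196] yaw 1.12 t 14.8
```

>>> {"api": "move_arm", "payload": {
  "deltas": [
    [[0, 0.008, 0.04, 0.005, -1], [0, 0.008, 0.08, 0.005, -1], [0, 0.008, 0.11, 0.005, -1], [0, 0.008, 0.13, 0.005, -1], [0, 0.008, 0.14, 0.005, -1], [0, 0.008, 0.144, 0.005, -1], [0, 0.008, 0.144, 0.005, -1]]
  ]
}}

```text
clock: 15.45
position: [0.5524, -0.3428, 0.0031]
ee_rot: [0.001, 1.0, 0.004, 0.001]
contact_force: [0.4, -0.8, -0.1]
width: 0.085
gripper_force: 0.0
```

>>> {"api": "move_arm", "payload": {
  "deltas": [
    [[0, 0, 0, 0, 1], [0, 0, 0, 0, 1], [0, 0, 0, 0, 1], [0, 0, 0, 0, 1], [0, 0, 0, 0, 1], [0, 0, 0, 0, 1]]
  ],
  "squeeze": 40
}}

```text
clock: 16.05
position: [0.5525, -0.343, 0.0032]
ee_rot: [0.001, 1.0, 0.004, 0.001]
contact_force: [-0.8, 0.4, 6.3]
width: 0.0633
gripper_force: 46.0
```

>>> {"api": "move_arm", "payload": {
  "deltas": [
    [[0, 0, -0.03, 0, 1], [0, 0, -0.08, 0, 1], [0, 0, -0.14, 0, 1], [0, 0, -0.2, 0, 1], [0, 0, -0.25, 0, 1], [-0.02, -0.06, -0.25, -0.005, 1], [-0.04, -0.12, -0.25, -0.008, 1], [-0.05, -0.18, -0.25, -0.008, 1], [-0.053, -0.24, -0.25, -0.008, 1], [-0.053, -0.3, -0.25, -0.008, 1], [-0.053, -0.36, -0.25, -0.008, 1], [-0.053, -0.377, -0.25, -0.008, 1]]
  ]
}}

```text
clock: 17.25
position: [0.505, -0.0366, 0.2014]
ee_rot: [-0.001, 1.0, 0.014, -0.001]
contact_force: [-0.9, -0.7, -1.6]
width: 0.0633
gripper_force: 45.3
```

>>> {"api": "move_arm", "payload": {
  "deltas": [
    [[0, 0, 0, 0, 1], [0, 0, 0, 0, 1], [0, 0, 0, 0, 1]]
  ]
}}

```text
clock: 17.55
position: [0.5068, -0.0424, 0.2014]
ee_rot: [0.0, 1.0, 0.012, -0.0]
contact_force: [0.6, 0.2, -2.4]
width: 0.0633
gripper_force: 45.3
```

```bash
python3 - <<'E'
from h import *
go(.510,-.041,.1315,1.4)
t=manip.get_image("top");s=manip.get_image("side")
cv2.imwrite("pics/c8.png",cv2.resize(s[130:290,240:400],None,fx=3,fy=3)[:,:,::-1])
E
```

```text
units [ 0.0041 -0.0018  0.0874] twist -0.0002 rows>= 1.4 | pos [ 0.5068 -0.0424  0.2014] yaw 1.38 t 17.6
```

View pics/c8.png

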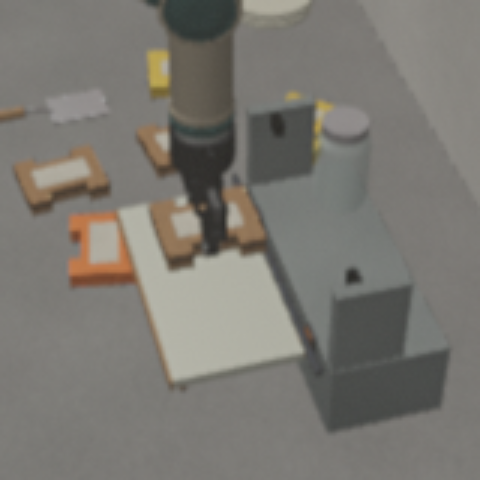

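The box is held level over the flap at crop (208,225). I'll lower it gently and release.

>>> {"api": "move_arm", "payload": {
  "deltas": [
    [[0.004, -0.002, 0.04, 0, 1], [0.004, -0.002, 0.065, 0, 1], [0.004, -0.002, 0.08, 0, 1], [0.004, -0.002, 0.087, 0, 1], [0.004, -0.002, 0.088, 0, 1], [0.004, -0.002, 0.088, 0, 1]]
  ]
}}

```text
clock: 18.25
position: [0.5104, -0.0398, 0.1318]
ee_rot: [0.0, 1.0, 0.012, 0.001]
contact_force: [0.4, -0.2, -2.2]
width: 0.0632
gripper_force: 45.3
```

>>> {"api": "move_arm", "payload": {
  "deltas": [
    [[0, 0, 0, 0, -1], [0, 0, 0, 0, -1], [0, 0, 0, 0, -1], [0, 0, 0, 0, -1], [0, 0, -0.03, 0, -1], [0, 0, -0.09, 0, -1], [0, -0.05, -0.12, 0, -1], [0, -0.11, -0.12, 0, -1], [0, -0.17, -0.12, 0, -1], [-0.02, -0.23, -0.12, 0, -1], [-0.05, -0.28, -0.12, 0, -1], [-0.05, -0.28, -0.12, 0, -1]]
  ]
}}

```text
clock: 19.45
position: [0.4606, 0.1879, 0.2273]
ee_rot: [-0.001, 1.0, 0.016, -0.001]
contact_force: [0.5, -0.5, -0.1]
width: 0.0852
gripper_force: 0.0
```

```bash
python3 - <<'E'
from a import *
t=manip.get_image("top");s=manip.get_image("side")
labels("top",t)
for n,im in(("top",t),("side",s)):
  for x in blobs(n,im,(3,80,50),(22,255,255),.153):
    if .08<x[1][2]<.18 and x[1][3]>.07:print(n,"body@.153",x)
go(.564,.3505,.12,8)
E
```

```text
top label (array([303., 352.]), array([0.0547, 0.0671, 0.0978, 0.0316]), -39.6)
top label (array([237., 287.]), array([0.2733, 0.3008, 0.0547, 0.0466]), -71.1)
top label (array([235., 258.]), array([0.3724, 0.3135, 0.0819, 0.041 ]), 8.6)
top label (array([282., 249.]), array([0.4063, 0.1478, 0.0631, 0.0374]), 80.4)
top label (array([188., 244.]), array([0.4219, 0.4871, 0.0833, 0.0542]), 1.7)
top label (array([182., 193.]), array([0.6084, 0.5237, 0.077 , 0.0371]), -10.6)
top label (array([233., 157.]), array([0.7502, 0.3425, 0.0752, 0.037 ]), 48.2)
top label (array([299., 150.]), array([0.7845, 0.0897, 0.0789, 0.0521]), -9.8)
top body@.153 (array([285., 249.]), array([0.3948, 0.1319, 0.0964, 0.0881]), 79.5)
top body@.153 (array([336., 215.]), array([ 0.5112, -0.0404,  0.1145,  0.0892]), 0.6)
side body@.153 (array([311., 219.]), array([ 0.5113, -0.0529,  0.117 ,  0.1056]), 2.4)
side body@.153 (array([273., 213.]), array([0.3901, 0.0119, 0.1287, 0.0794]), 80.9)
side body@.153 (array([260., 189.]), array([0.3615, 0.1541, 0.1056, 0.0985]), 8.5)
side body@.153 (array([301., 177.]), array([0.5329, 0.1891, 0.1085, 0.1007]), 7.9)
units [ 0.1311 -0.2042  0.1343] twist -0.0531 rows>= 4.4 | pos [0.4637 0.1843 0.2274] yaw 1.63 t 19.6
```

>>> {"api": "move_arm", "payload": {
  "deltas": [
    [[0.05, -0.04, 0, -0.02, -1], [0.1, -0.08, 0, -0.053, -1], [0.131, -0.13, 0, -0.053, -1], [0.131, -0.18, 0.03, -0.053, -1], [0.131, -0.204, 0.08, -0.053, -1], [0.131, -0.204, 0.134, -0.053, -1], [0.131, -0.204, 0.134, -0.053, -1], [0.131, -0.204, 0.134, -0.053, -1], [0.131, -0.204, 0.134, -0.053, -1]]
  ]
}}

```text
clock: 20.45
position: [0.5671, 0.3488, 0.1226]
ee_rot: [-0.001, 0.998, 0.067, 0.002]
contact_force: [0.1, 0.3, 0.3]
width: 0.0857
gripper_force: 0.0
```

```bash
python3 - <<'E'
from a import *
s=manip.get_image("side");t=manip.get_image("top")
labels("side",s)
for n,im in(("side",s),("top",t)):
  for x in blobs(n,im,(3,80,50),(22,255,255),.026,25):
    if 220<x[0][0]<340 :print(n,x)
cv2.imwrite("pics/c9.png",cv2.resize(s[120:240,230:370],None,fx=3,fy=3)[:,:,::-1])
go(.564,.3505,.004,8)
E
```

```text
side label (array([510., 302.]), array([ 1.096 , -0.4817,  0.0515,  0.0309]), 74.8)
side label (array([535., 270.]), array([ 1.2673, -0.3878,  0.0499,  0.0497]), 4.2)
side label (array([147., 213.]), array([-0.1022,  0.2647,  0.0775,  0.045 ]), 41.2)
side label (array([259., 187.]), array([0.3731, 0.3168, 0.0835, 0.055 ]), 7.1)
side label (array([301., 175.]), array([0.5666, 0.3534, 0.0841, 0.0537]), 7.2)
side label (array([353., 169.]), array([0.8112, 0.3338, 0.0755, 0.0623]), -54.0)
side label (array([265., 165.]), array([0.423 , 0.4633, 0.0869, 0.0619]), 2.9)
side (array([309., 219.]), array([0.5399, 0.07  , 0.1305, 0.1173]), 2.7)
side (array([273., 213.]), array([0.4051, 0.1421, 0.1432, 0.0883]), 80.9)
side (array([261., 190.]), array([0.3733, 0.3009, 0.1177, 0.1082]), 8.7)
side (array([301., 178.]), array([0.5647, 0.3386, 0.1207, 0.1084]), 9.0)
side (array([234., 169.]), array([0.2776, 0.4671, 0.1205, 0.0186]), 2.1)
top (array([242., 256.]), array([0.3732, 0.2954, 0.1219, 0.0647]), 8.8)
top (array([279., 249.]), array([0.4066, 0.1547, 0.1246, 0.0989]), 79.9)
top (array([235., 213.]), array([0.5443, 0.3271, 0.0776, 0.0561]), 10.2)
top (array([336., 215.]), array([ 0.5326, -0.0447,  0.1257,  0.098 ]), 0.6)
units [-0.004  -0.0018  0.1488] twist -0.0022 rows>= 2.4 | pos [0.5668 0.3492 0.123 ] yaw 7.74 t 20.6
```

View pics/c9.png

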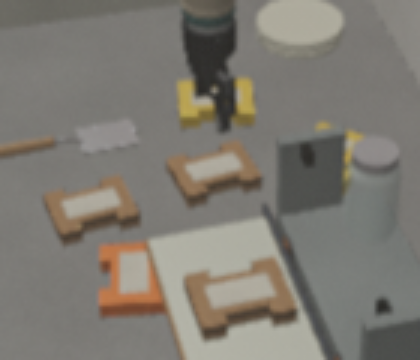

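The second box is unmoved and the open fingers are above it. Descend and grip.

>>> {"api": "move_arm", "payload": {
  "deltas": [
    [[-0.003, -0.002, 0.04, -0.002, -1], [-0.003, -0.002, 0.08, -0.002, -1], [-0.003, -0.002, 0.11, -0.002, -1], [-0.003, -0.002, 0.13, -0.002, -1], [-0.003, -0.002, 0.143, -0.002, -1], [-0.003, -0.002, 0.147, -0.002, -1], [-0.003, -0.002, 0.147, -0.002, -1]]
  ]
}}

```text
clock: 21.25
position: [0.5628, 0.3507, 0.0032]
ee_rot: [-0.0, 0.998, 0.07, 0.001]
contact_force: [0.8, 0.2, 0.6]
width: 0.0854
gripper_force: 0.0
```

>>> {"api": "move_arm", "payload": {
  "deltas": [
    [[0, 0, 0, 0, 1], [0, 0, 0, 0, 1], [0, 0, 0, 0, 1], [0, 0, 0, 0, 1], [0, 0, 0, 0, 1], [0, 0, 0, 0, 1]]
  ]
}}

```text
clock: 21.85
position: [0.5631, 0.3511, 0.0039]
ee_rot: [-0.0, 0.998, 0.07, 0.001]
contact_force: [0.4, -0.1, 6.6]
width: 0.0636
gripper_force: 46.2
```

```bash
python3 -c "
from h import *
go(.511,-.0395,.24,1.4)"
```

```text
units [-0.1321  0.4741 -0.2959] twist 0.0555 rows>= 9.2 | pos [0.5631 0.3511 0.0039] yaw 8.06 t 21.9
```

>>> {"api": "move_arm", "payload": {
  "deltas": [
    [[0, 0, -0.04, 0, 1], [0, 0, -0.1, 0, 1], [-0.03, 0, -0.15, 0, 1], [-0.07, 0.03, -0.2, 0, 1], [-0.11, 0.06, -0.24, 0, 1], [-0.14, 0.1, -0.27, 0.01, 1], [-0.14, 0.15, -0.296, 0.02, 1], [-0.14, 0.21, -0.296, 0.03, 1], [-0.138, 0.27, -0.296, 0.04, 1], [-0.136, 0.33, -0.296, 0.05, 1], [-0.134, 0.39, -0.296, 0.0555, 1], [-0.132, 0.44, -0.296, 0.0555, 1]]
  ]
}}

```text
clock: 23.05
position: [0.5065, -0.0151, 0.239]
ee_rot: [0.0, 1.0, 0.012, -0.0]
contact_force: [1.0, -0.0, -1.6]
width: 0.0633
gripper_force: 45.4
```

>>> {"api": "move_arm", "payload": {
  "deltas": [
    [[0, 0.03, 0, 0, 1], [0, 0.034, 0, 0, 1], [0, 0.034, 0, 0, 1], [0, 0.034, 0, 0, 1]]
  ]
}}

```text
clock: 23.45
position: [0.5071, -0.0388, 0.239]
ee_rot: [-0.0, 1.0, 0.012, -0.0]
contact_force: [0.2, 0.2, -1.9]
width: 0.0634
gripper_force: 45.3
```

```bash
python3 - <<'E'
from a import *
go(.5105,-.0395,.158,1.4)
s=manip.get_image("side")
for z,n,im in((.24+.022,"side",s),):
  for x in blobs(n,im,(3,80,50),(22,255,255),z,25):
    if 220<x[0][0]<340 :print(n,x)
E
```

```text
units [0.0043 0.001  0.1012] twist 0.0002 rows>= 1.6 | pos [ 0.5071 -0.0388  0.239 ] yaw 1.43 t 23.4
side (array([273., 213.]), array([ 0.3774, -0.0993,  0.1173,  0.0718]), 80.9)
side (array([298., 197.]), array([ 0.4719, -0.0488,  0.0961,  0.0513]), 84.4)
side (array([313., 211.]), array([ 0.5011, -0.1007,  0.2322,  0.1172]), 74.6)
side (array([260., 190.]), array([0.3514, 0.0286, 0.0954, 0.0889]), 8.5)
side (array([234., 169.]), array([0.2738, 0.1639, 0.0978, 0.0151]), 2.1)
```

>>> {"api": "move_arm", "payload": {
  "deltas": [
    [[0.0035, 0.001, 0.04, 0, 1], [0.0035, 0.001, 0.07, 0, 1], [0.0035, 0.001, 0.09, 0, 1], [0.0035, 0.001, 0.099, 0, 1], [0.0035, 0.001, 0.1015, 0, 1], [0.0035, 0.001, 0.1015, 0, 1]]
  ]
}}

```text
clock: 24.1
position: [0.5108, -0.0401, 0.1585]
ee_rot: [0.0, 1.0, 0.013, 0.0]
contact_force: [0.4, -0.4, -1.3]
width: 0.0634
gripper_force: 45.3
```

>>> {"api": "move_arm", "payload": {
  "deltas": [
    [[0, 0, 0, 0, -1], [0, 0, 0, 0, -1], [0, 0, 0, 0, -1], [0, 0, 0, 0, -1], [0, 0, -0.03, 0, -1], [0, 0, -0.09, 0, -1], [0, -0.05, -0.1, 0, -1], [0, -0.11, -0.1, 0, -1], [0, -0.17, -0.1, 0, -1], [-0.02, -0.23, -0.1, 0, -1], [-0.05, -0.28, -0.1, 0, -1], [-0.08, -0.33, -0.1, 0, -1]]
  ]
}}

```text
clock: 25.3
position: [0.4391, 0.2234, 0.238]
ee_rot: [-0.0, 1.0, 0.012, 0.0]
contact_force: [-0.1, 0.6, -0.9]
width: 0.0853
gripper_force: 0.0
```

```bash
python3 - <<'E'
from a import *
t=manip.get_image("top");s=manip.get_image("side")
labels("top",t);labels("side",s)
for n,im in(("top",t),("side",s)):
  for z in(.026,.179):
   for x in blobs(n,im,(3,80,50),(22,255,255),z):
    if 220<x[0][0]<345:print(n,z,x)
go(.372,.3135,.12,8)
E
```

```text
top label (array([226., 299.]), array([0.2364, 0.3375, 0.062 , 0.0487]), -60.8)
top label (array([235., 258.]), array([0.3723, 0.3143, 0.0795, 0.043 ]), 3.1)
top label (array([280., 249.]), array([0.4074, 0.1548, 0.0771, 0.0374]), 80.4)
top label (array([189., 243.]), array([0.4214, 0.4887, 0.0825, 0.054 ]), 4.1)
top label (array([336., 213.]), array([ 0.5398, -0.0468,  0.0891,  0.0439]), 0.4)
top label (array([182., 193.]), array([0.6084, 0.5238, 0.077 , 0.0375]), -9.6)
top label (array([233., 157.]), array([0.7499, 0.3428, 0.0754, 0.0363]), 48.8)
top label (array([299., 150.]), array([0.7849, 0.0907, 0.0815, 0.0504]), -20.8)
side label (array([527., 320.]), array([ 1.1116, -0.5579,  0.0581,  0.0342]), 14.7)
side label (array([150., 212.]), array([-0.0945,  0.2697,  0.0841,  0.0427]), 34.9)
side label (array([138., 201.]), array([-0.1513,  0.3559,  0.096 ,  0.0544]), -52.5)
side label (array([260., 187.]), array([0.3732, 0.3168, 0.0837, 0.055 ]), 7.1)
side label (array([353., 169.]), array([0.8105, 0.3348, 0.0821, 0.0623]), -54.0)
side label (array([265., 165.]), array([0.4215, 0.46
[... 475 characters left out ...]
395, 0.1131, 0.0887]), 79.9)
top 0.179 (array([336., 214.]), array([ 0.5119, -0.0411,  0.1223,  0.0907]), 0.6)
side 0.026 (array([312., 216.]), array([0.5465, 0.0844, 0.1464, 0.1434]), -87.9)
side 0.026 (array([273., 213.]), array([0.4052, 0.1427, 0.1445, 0.0883]), 80.9)
side 0.026 (array([261., 190.]), array([0.3729, 0.3002, 0.1169, 0.1112]), 7.6)
side 0.179 (array([312., 216.]), array([ 0.5111, -0.0654,  0.1285,  0.1259]), -87.9)
side 0.179 (array([273., 213.]), array([ 0.3871, -0.0142,  0.1269,  0.0775]), 80.9)
side 0.179 (array([261., 190.]), array([0.3588, 0.1241, 0.1026, 0.0976]), 7.6)
units [-0.077  -0.1116  0.1482] twist -0.0521 rows>= 3.2 | pos [0.4365 0.2258 0.2382] yaw 1.74 t 25.4
```

>>> {"api": "move_arm", "payload": {
  "deltas": [
    [[-0.04, -0.04, 0, -0.02, -1], [-0.077, -0.09, 0.03, -0.052, -1], [-0.077, -0.112, 0.09, -0.052, -1], [-0.077, -0.112, 0.14, -0.052, -1], [-0.077, -0.112, 0.148, -0.052, -1], [-0.077, -0.112, 0.148, -0.052, -1], [-0.077, -0.112, 0.148, -0.052, -1], [-0.077, -0.112, 0.148, -0.052, -1]]
  ]
}}

```text
clock: 26.2
position: [0.3782, 0.3102, 0.1217]
ee_rot: [-0.001, 0.998, 0.066, 0.002]
contact_force: [0.4, -0.3, 0.3]
width: 0.0852
gripper_force: 0.0
```

```bash
python3 - <<'E'
from a import *
s=manip.get_image("side")
for x in blobs("side",s,(3,80,50),(22,255,255),.026,25):
    if 220<x[0][0]<340 :print(x)
go(.3725,.3137,.004,8)
E
```

```text
(array([311., 216.]), array([0.5466, 0.0849, 0.1469, 0.1439]), -87.6)
(array([273., 213.]), array([0.4052, 0.1427, 0.1445, 0.0883]), 80.9)
(array([261., 189.]), array([0.3729, 0.3002, 0.1169, 0.1112]), 7.6)
(array([234., 169.]), array([0.2776, 0.4671, 0.1205, 0.0186]), 2.1)
(array([302., 159.]), array([0.5981, 0.4635, 0.114 , 0.0371]), -9.1)
units [-0.0067 -0.005   0.147 ] twist -0.0035 rows>= 2.4 | pos [0.3779 0.3102 0.1216] yaw 7.58 t 26.2
```

>>> {"api": "move_arm", "payload": {
  "deltas": [
    [[-0.006, -0.005, 0.04, -0.003, -1], [-0.006, -0.005, 0.08, -0.003, -1], [-0.006, -0.005, 0.11, -0.003, -1], [-0.006, -0.005, 0.13, -0.003, -1], [-0.006, -0.005, 0.142, -0.003, -1], [-0.006, -0.005, 0.146, -0.003, -1], [-0.006, -0.005, 0.146, -0.003, -1]]
  ]
}}

```text
clock: 26.95
position: [0.3716, 0.3133, 0.0033]
ee_rot: [-0.0, 0.998, 0.07, 0.001]
contact_force: [0.6, 0.3, 0.7]
width: 0.0851
gripper_force: 0.0
```

>>> {"api": "move_arm", "payload": {
  "deltas": [
    [[0, 0, 0, 0, 1], [0, 0, 0, 0, 1], [0, 0, 0, 0, 1], [0, 0, 0, 0, 1], [0, 0, 0, 0, 1], [0, 0, 0, 0, 1]]
  ]
}}

```text
clock: 27.55
position: [0.3717, 0.3136, 0.0039]
ee_rot: [-0.001, 0.998, 0.07, 0.001]
contact_force: [-0.7, -0.3, 6.6]
width: 0.0635
gripper_force: 44.9
```

```bash
python3 -c "
from h import *
go(.511,-.040,.26,1.4)"
```

```text
units [ 0.1117  0.4617 -0.3203] twist 0.0549 rows>= 9.2 | pos [0.3717 0.3136 0.0039] yaw 7.99 t 27.6
```

>>> {"api": "move_arm", "payload": {
  "deltas": [
    [[0, 0, -0.04, 0, 1], [0, 0, -0.1, 0, 1], [0, 0, -0.16, 0, 1], [0, 0, -0.22, 0, 1], [0.01, 0.02, -0.27, 0, 1], [0.03, 0.06, -0.31, 0.01, 1], [0.05, 0.12, -0.32, 0.02, 1], [0.07, 0.18, -0.32, 0.03, 1], [0.08, 0.24, -0.32, 0.04, 1], [0.09, 0.3, -0.32, 0.05, 1], [0.1, 0.36, -0.32, 0.055, 1], [0.11, 0.42, -0.32, 0.055, 1]]
  ]
}}

```text
clock: 28.75
position: [0.5045, -0.0092, 0.2586]
ee_rot: [-0.0, 1.0, 0.012, -0.0]
contact_force: [0.8, 0.0, -2.2]
width: 0.0633
gripper_force: 46.1
```

>>> {"api": "move_arm", "payload": {
  "deltas": [
    [[0.002, 0.03, 0, 0, 1], [0.002, 0.042, 0, 0, 1], [0.002, 0.042, 0, 0, 1], [0.002, 0.042, 0, 0, 1], [0.002, 0.042, 0, 0, 1]]
  ]
}}

```text
clock: 29.25
position: [0.5067, -0.0394, 0.2588]
ee_rot: [-0.0, 1.0, 0.013, -0.0]
contact_force: [0.2, 0.0, -0.8]
width: 0.0631
gripper_force: 46.1
```

```bash
python3 - <<'E'
from a import *
go(.5105,-.040,.1845,1.4)
t=manip.get_image("top");s=manip.get_image("side")
cv2.imwrite("pics/c10.png",cv2.resize(s[130:290,240:400],None,fx=3,fy=3)[:,:,::-1])
E
```

```text
units [0.0047 0.0009 0.0929] twist 0.0007 rows>= 1.5 | pos [ 0.5067 -0.0394  0.2588] yaw 1.49 t 29.2
```

View pics/c10.png

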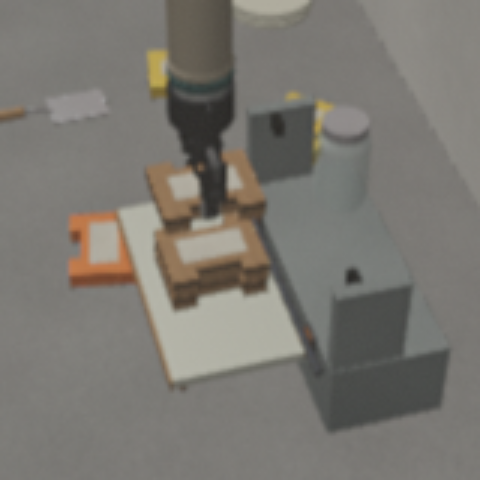

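The third box is held level above the two-box pile at crop (210,260). Lower it, release, and retreat up.

>>> {"api": "move_arm", "payload": {
  "deltas": [
    [[0.004, 0.001, 0.04, 0, 1], [0.004, 0.001, 0.065, 0, 1], [0.004, 0.001, 0.083, 0, 1], [0.004, 0.001, 0.091, 0, 1], [0.004, 0.001, 0.093, 0, 1], [0.004, 0.001, 0.093, 0, 1]]
  ]
}}

```text
clock: 29.95
position: [0.5108, -0.0414, 0.1849]
ee_rot: [0.0, 1.0, 0.012, 0.0]
contact_force: [0.6, 0.9, -2.1]
width: 0.0633
gripper_force: 46.0
```

>>> {"api": "move_arm", "payload": {
  "deltas": [
    [[0, 0, 0, 0, -1], [0, 0, 0, 0, -1], [0, 0, 0, 0, -1], [0, 0, 0, 0, -1], [0, 0, -0.03, 0, -1], [0, 0, -0.09, 0, -1], [0, -0.05, -0.1, 0, -1], [0, -0.11, -0.1, 0, -1], [-0.05, -0.17, -0.1, 0, -1], [-0.1, -0.23, -0.1, 0, -1], [-0.15, -0.28, -0.1, 0, -1], [-0.2, -0.33, -0.1, 0, -1]]
  ]
}}

```text
clock: 31.15
position: [0.37, 0.1931, 0.2646]
ee_rot: [-0.0, 1.0, 0.012, 0.0]
contact_force: [0.3, 1.3, -0.0]
width: 0.0856
gripper_force: 0.0
```

```bash
python3 - <<'E'
from a import *
t=manip.get_image("top");s=manip.get_image("side")
for n,im in(("top",t),("side",s)):
  for z in(.205,):
   for x in white(n,im,z,lo=(0,0,138),hi=(179,70,255))+blobs(n,im,(3,80,50),(22,255,255),z):
    if 290<x[0][0]<345:print(n,z,x)
b=cv2.resize(s[130:290,240:400],None,fx=3,fy=3);a=cv2.resize(t[150:260,280:390],None,fx=2.9,fy=2.9)
o=np.zeros((480,800,3),np.uint8);o[:,:480]=b;o[:a.shape[0],480:480+a.shape[1]]=a;cv2.imwrite("pics/c11.png",o[:,:,::-1])
E
```

```text
top 0.205 (array([297., 393.]), array([-0.0296,  0.0721,  0.0385,  0.0274]), 13.5)
top 0.205 (array([302., 353.]), array([0.0833, 0.0605, 0.0895, 0.0271]), -35.0)
top 0.205 (array([337., 212.]), array([ 0.512 , -0.042 ,  0.0779,  0.0416]), 0.4)
top 0.205 (array([336., 221.]), array([ 0.4925, -0.0391,  0.284 ,  0.1517]), -88.6)
top 0.205 (array([300., 149.]), array([0.7237, 0.0816, 0.0725, 0.0421]), -16.7)
top 0.205 (array([336., 213.]), array([ 0.5091, -0.0417,  0.1231,  0.0921]), 0.6)
side 0.205 (array([324., 343.]), array([ 0.4308, -0.5721,  0.1131,  0.1127]), -14.1)
side 0.205 (array([309., 206.]), array([ 0.5129, -0.0437,  0.0825,  0.0448]), 1.2)
side 0.205 (array([301., 221.]), array([ 0.4666, -0.1167,  0.2848,  0.1964]), -88.6)
side 0.205 (array([301., 152.]), array([0.5584, 0.2825, 0.0628, 0.0278]), -14.3)
side 0.205 (array([329., 127.]), array([0.7227, 0.4394, 0.1369, 0.1325]), 86.7)
side 0.205 (array([318.,  76.]), array([0.7488, 0.9569, 1.8311, 0.9449]), -71.2)
side 0.205 (array([312., 213.]), array([ 0.511 , -0.0767,  0.1511,  0.1346]), -87.7)
```

View pics/c11.png

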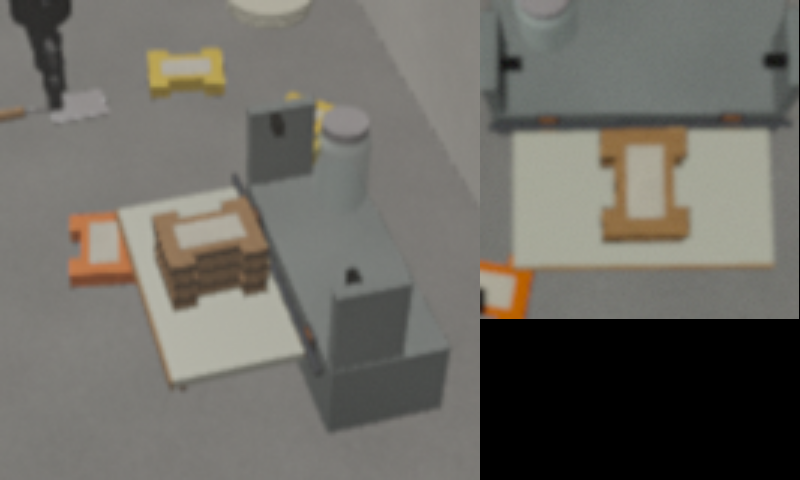

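```bash
python3 - <<'E'
from a import *
for f in("top1","top5","top7","side1","side7"):
  im=cv2.imread(f"pics/{f}.png")[:,:,::-1].copy()
  print(f,[(x[0].astype(int).tolist(),x[1].round(2).tolist()) for x in blobs(f.rstrip("157"),im,(3,80,50),(22,255,255),.026) if .04<x[1][2]<.2 and x[1][3]>.03])
print(manip.get_state()["contact_force"]); manip.sign_off()
E
```

```text
top1 [([235, 258], [0.37, 0.31, 0.12, 0.1]), ([280, 249], [0.41, 0.15, 0.12, 0.1]), ([367, 212], [0.55, -0.16, 0.04, 0.04]), ([303, 207], [0.57, 0.07, 0.08, 0.04]), ([418, 212], [0.55, -0.34, 0.12, 0.1]), ([228, 205], [0.56, 0.35, 0.12, 0.1])]
top5 [([235, 258], [0.37, 0.31, 0.12, 0.1]), ([286, 245], [0.42, 0.13, 0.16, 0.14]), ([417, 211], [0.55, -0.34, 0.12, 0.1]), ([367, 218], [0.53, -0.16, 0.16, 0.04]), ([228, 205], [0.56, 0.35, 0.12, 0.1])]
top7 [([235, 258], [0.37, 0.31, 0.12, 0.1]), ([279, 249], [0.41, 0.15, 0.12, 0.1]), ([228, 205], [0.56, 0.35, 0.12, 0.1])]
side1 [([210, 396], [0.1, -0.54, 0.08, 0.03]), ([343, 304], [0.55, -0.35, 0.12, 0.1]), ([328, 246], [0.57, -0.09, 0.09, 0.06]), ([309, 206], [0.55, 0.14, 0.06, 0.05]), ([275, 213], [0.41, 0.14, 0.14, 0.09]), ([260, 190], [0.37, 0.3, 0.12, 0.11]), ([300, 177], [0.56, 0.34, 0.12, 0.11])]
side7 [([210, 396], [0.1, -0.54, 0.08, 0.03]), ([343, 305], [0.55, -0.35, 0.12, 0.1]), ([273, 213], [0.41, 0.14, 0.14, 0.09]), ([261, 190], [0.37, 0.3, 0.12, 0.11])]
[ 1.16410815 -0.6624395   0.16673963]
the job is handed in; nothing more can be done
```

I've handed the job in, with no verdict shown: both supports are out against their stops, the flap is level on them, and all three brown boxes found are in one pile, centres within about 2 mm in plan, at its middle; I never reached for the bowl, jar, spatula or look-alikes.

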